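# Lock the last cover screw of the dust collector's filter housing

## Robot

A 6-joint arm with a two-finger parallel gripper is mounted at the origin on the work surface. World frame = base frame: x ahead of the robot, y to its left, z up, the work surface at z = 0. Lengths are in m, angles in rad, forces in N, time in s.
With the tool pointing down it reaches from about 0.35 to 0.925 m from the base axis. Payload 6.4 kg.
Tool frame: the origin (TCP) lies at the very end of the fingers, on their centre line; the grasp point (between the pads) lies 19 mm behind it (bot.hold_point_z is the distance from the TCP to the grasp point, in m); x points along the fingers, z is the direction in which the jaws open and shut, and the axes are right-handed (so a half turn about x gives the same grasp; the last joint's range is limited). The gripper opens to 94 mm and grips with 3 to 60 N. Pads are 16 mm wide; open, the fingers measure 119 mm over their backs; the gripper's body (75 mm by 177 mm) begins 78 mm behind the grasp point.
Start: joints at [0.959, 0.245, 1.558, -0, 1.339, -0.174], TCP at [0.276, 0.589, 0.205] pointing down, gripper open.
Joint ranges: [-3.13, 3.13], [-1.02, 2.26], [0.13, 2.54], [-0.95, 4.09], [0.21, 2.88], [-2.74, 2.74]. Speed limits (rad/s): [2.57, 2.57, 3.14, 3.14, 3.14, 3.14].

## Interface

Orientations are given as a unit quaternion [w, x, y, z].
In Python, from plant import bot, inverse_kinematics, optics, readout gives the robot as it stands. Calls block until the motion is done:
- bot.move_pose(position, orientation): joint-space move of the TCP to a pose.
- bot.move_l(position, attitude=None, velocity=0.15): straight line of the TCP; attitude=None keeps the orientation; velocity is the mean speed in m/s.
- bot.movej(angles): joint-space move.
- bot.grip(opening, effort=None): finger opening in m; effort is the grip in N (None keeps the last); returns when the fingers have stopped.
- bot.dwell(seconds).
- inverse_kinematics(position, orientation): joint angles nearest the present ones, or None.
- optics.camera(name): name is "scene" or "top" or "wrist"; returns a dict with "frame" (420x560x3 uint8, red, green, blue), "depth" (420x560 float32, m along the optical axis (not along the pixel's ray), 0 where there is no reading), "K" (3x3 intrinsics, pixels), "R" (3x3) and "t" (3): a world point X has camera coordinates R X + t. Camera axes: x right, y down, z forward; pixel columns grow to the right and rows downward; lengths in m; the calibration is good to about 2 mm. A picture is of the moment at which its call begins.
A pose or a line that the arm cannot do raises bot.Unreachable and nothing moves.
- bot.close_job(): hands the job in, once; it reports no verdict.
Readings, each from a call of its own:
- readout.current_time_s(): time.
- readout.current_q(): joint angles.
- readout.current_qvel(): joint speeds.
- readout.current_effort(): joint torques, N m.
- readout.current_tcp_pos(): TCP position.
- readout.current_tool_rot(): TCP orientation.
- readout.current_contact_force(): force on the tool from outside, world axes, zero at the start.
- readout.current_torque(): the same for the moment, N m.
- readout.current_opening(): finger opening in m.
Only numpy, scipy, OpenCV 4.12 (cv2) and the standard library are available. Lean on these libraries where they do the work, as an engineer would, in place of code of your own. Each camera call takes 0.05 s, during which the arm holds its last target.

## Task

Two of the three big slotted screws on the blue cover of the filter housing are locked, their slots lying along the cover's long side; the third still stands askew. Take the flat driver with the green wing handle from its pocket, seat its blade in the askew screw's slot and, keeping it seated, turn the screw clockwise (seen from above) until it stops with its slot in line with the others. Then put the driver back upright in the pocket it came from, hanging by its guard, and let go.

Things in the scene. Friction and masses are not known exactly. Their poses are not given: they have to be found in the camera images.
- driver: Flat driver, green wing handle, upright. Origin: middle of the blade's tip (lowest point); z up the shaft, x along the blade's width; alike after half a turn. Heights from the tip: blade 24 mm wide (x), 4 thick; shaft dia 16, to 75 mm; black guard disc dia 68, 75-81 mm; handle 81-141 mm, 46 wide (x), 22 thick (y): pinch its flat faces at about 115 mm. 160 g. Round-handled tools are bystanders.
- slot (a point): Middle of the slot's floor in the askew screw, 96 mm above the bench (cover top 90); x along the slot, z up; turns with the screw. Steel head dia 45 mm in a black collar (dia 46 inside, 58 outside), both 11 mm above this point. Slot 7 mm wide at the floor, flaring to 17 at the top, right across the head. Seated: driver's tip at this point, its x along the slot; about 8 degrees of play.
- screw (a joint): Turn of the askew screw, rad: grows clockwise seen from above; starts at 0 to 0.25, hard stop at 1.2 = locked, slot along the cover's long side like the two others. Stiff (0.12 N m), stays where left. Turn the driver some 0.2 rad past the locked direction to take up play; leaning on the stop is harmless.
- pocket: The driver's own pocket in the tool stand: fixed upright square grey tube, 54 mm outside, 42 inside, 85 high; origin at the centre of its underside, 8 mm above the bench; z up, sides along x and y. The driver's guard rests on the rim, its tip then 10 mm above this origin. Two like pockets with other tools stand in line (y), 110 mm apart.
Things that resemble listed ones, but are neither listed nor needed, are in the scene too. What is shaped like the driver but orange or yellow is not meant.

How it is judged:
By the outcome, as a careful person would: the job done as asked, in the order asked, and still so for the second after the job is handed in, with the robot touching nothing.
It also fails if it takes over 56 s, if anything falls off the work surface, if the arm or the gripper's body presses on something with over 40 N, if the wrist force passes 120 N, or if a joint passes its speed limit or range.

## Working session

There is one attempt and no reset: what is moved stays moved. The work goes in short steps, each a Python script; the robot and the scene stay as the last script left them, time stands still between calls to the robot, and variables do not carry over. Pictures are saved under pics/ and viewed, and the job is handed in when it is done.

```bash
ls; mkdir -p pics
python3 - <<'E'
from plant import bot, optics, readout
import cv2
for n in ("scene","top","wrist"):
    c=optics.camera(n); cv2.imwrite(f"pics/{n}0.png",c["frame"][:,:,::-1]); print(n,c["K"].tolist(),(-c["R"].T@c["t"]).round(3),(c["depth"]>0).mean())
print(readout.current_time_s(), readout.current_tool_rot(), bot.hold_point_z)
E
```

```text
pics
scene [[392.60014750477626, 0.0, 274.7183453331367], [0.0, 392.60014750477626, 215.00068168572622], [0.0, 0.0, 1.0]] [ 0.836 -0.364  0.735] 0.9959481292517007
top [[537.6954571680386, 0.0, 277.936115369946], [0.0, 537.6954571680386, 204.76876844000518], [0.0, 0.0, 1.0]] [ 0.307 -0.032  1.095] 0.9958928571428571
wrist [[315.9699881491591, 0.0, 271.4959505871685], [0.0, 315.9699881491591, 206.06724287034186], [0.0, 0.0, 1.0]] [0.204 0.622 0.384] 0.9958503401360544
0.15 [ 0.59618152 -0.379679    0.59713067  0.3792709 ] 0.0188
```

View pics/scene0.png

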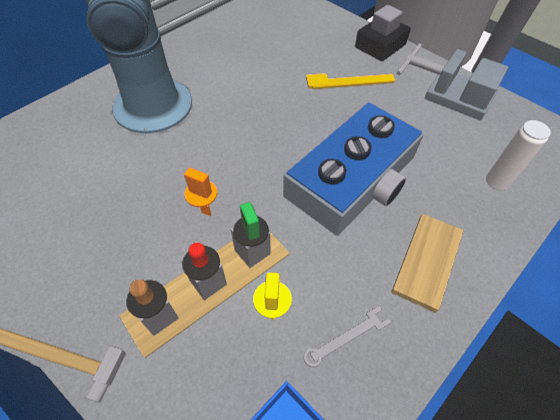

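View pics/top0.png

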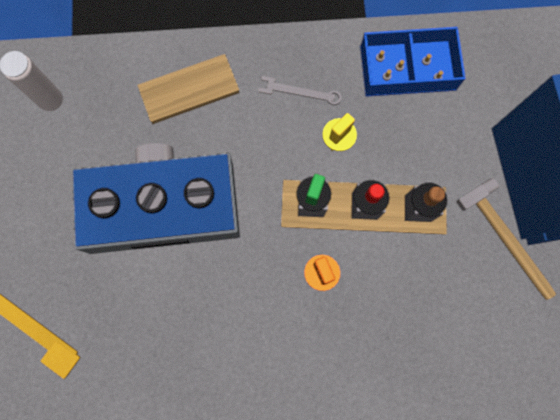

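View pics/wrist0.png

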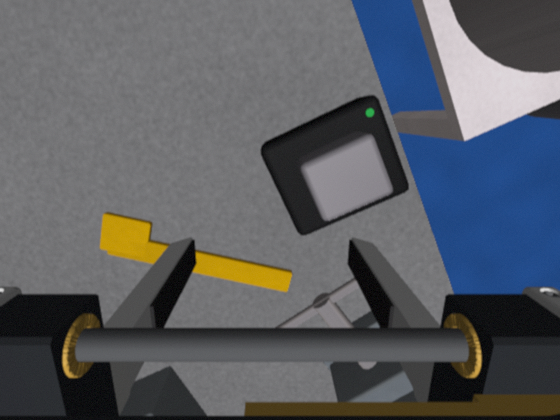

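Candidates for the driver (top view): green wing (316,188), orange wing (322,272), yellow wing (342,130), red round (375,192), brown round (434,196). I choose green in the tube. Screws: (104,202), (152,198), (199,192); the middle one is askew. Next come close crops and measurements.

```bash
cat > h.py <<'E'
import numpy as np, cv2
from plant import bot, inverse_kinematics, optics, readout
def cam(n): return optics.camera(n)
def ray(c,uv):
    d=c["R"].T@np.linalg.inv(c["K"])@np.array([uv[0],uv[1],1.]); return -c["R"].T@c["t"], d
def plane(c,uv,z):
    o,d=ray(c,uv); return o+d*(z-o[2])/d[2]
def cloud(c):
    v,u=np.mgrid[0:420,0:560]; D=c["depth"]
    p=np.stack([u,v,np.ones_like(u)],-1)@np.linalg.inv(c["K"]).T*D[...,None]
    return (p-c["t"])@c["R"]
def tri(c1,p1,c2,p2):
    o1,d1=ray(c1,p1);o2,d2=ray(c2,p2)
    s=np.linalg.lstsq(np.stack([d1,-d2],1),o2-o1,rcond=None)[0]
    a=o1+s[0]*d1;b=o2+s[1]*d2
    return (a+b)/2,np.linalg.norm(a-b)
def green(c):
    h=cv2.cvtColor(c["frame"],cv2.COLOR_RGB2HSV)
    return cv2.inRange(h,(45,100,60),(80,255,255))
def blue(c):
    h=cv2.cvtColor(c["frame"],cv2.COLOR_RGB2HSV)
    return cv2.inRange(h,(100,120,90),(125,255,255))
def save(n,img,k=1):
    cv2.imwrite(f"pics/{n}.png",cv2.resize(img[:,:,::-1],None,fx=k,fy=k,interpolation=cv2.INTER_CUBIC))
E
python3 - <<'E'
from h import *
t=cam("top");s=cam("scene")
print(t["R"].round(3).tolist())
a=np.hstack([cv2.resize(t["frame"][150:250,270:370],(400,400),interpolation=2),cv2.resize(t["frame"][150:250,100:200],(400,400),interpolation=2)])
save("crop1",a)
for c in(t,s):
    m=green(c)>0; P=cloud(c)[m]; 
    top=P[P[:,2]>np.percentile(P[:,2],90)-0.006]
    print(m.sum(),np.percentile(P[:,2],[1,50,99]).round(4),top.mean(0).round(4),len(top))
P=cloud(t)
for uv in [(104,202),(152,198),(199,192),(128,185),(300,222),(290,190),(436,222),(322,272),(375,192)]:
    print(uv,P[uv[1],uv[0]].round(4))
E
```

```text
[[-0.071, -0.997, 0.006], [-0.977, 0.069, -0.204], [0.203, -0.02, -0.979]]
354 [0.0973 0.1579 0.1624] [ 0.5295 -0.1201  0.1616] 284
444 [0.0982 0.1566 0.1606] [ 0.5361 -0.1285  0.1644] 265
(104, 202) [0.5413 0.2751 0.0994]
(152, 198) [0.5436 0.1855 0.0955]
(199, 192) [0.5494 0.0961 0.0944]
(128, 185) [0.5736 0.2318 0.0905]
(300, 222) [ 0.4932 -0.097   0.0048]
(290, 190) [ 0.5611 -0.0814  0.0091]
(436, 222) [ 0.4734 -0.3765  0.0053]
(322, 272) [ 0.3781 -0.1208  0.1376]
(375, 192) [ 0.5136 -0.2278  0.1501]
```

View pics/crop1.png

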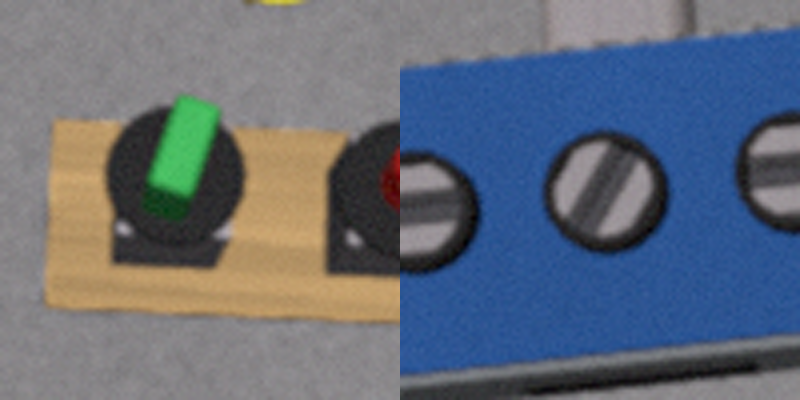

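```bash
cat >> h.py <<'E'
from scipy.spatial.transform import Rotation as Ro
def quat(a):
    z=np.array([np.cos(a),np.sin(a),0]);x=np.array([0,0,-1.]);y=np.cross(z,x)
    q=Ro.from_matrix(np.stack([x,y,z],1)).as_quat(); return [q[3],q[0],q[1],q[2]]
E
python3 - <<'E'
from h import *
q=readout.current_tool_rot();M=Ro.from_quat([q[1],q[2],q[3],q[0]]).as_matrix();print(M.round(2).tolist())
c=cam("wrist");print("campos in tool",(M.T@(-c["R"].T@c["t"]-readout.current_tcp_pos())).round(3), "camdir in tool",(M.T@c["R"][2]).round(3))
for a in np.radians(np.arange(-180,180,30)):
    r=[inverse_kinematics(p,quat(a)) for p in [[.54,-.125,.3],[.54,.186,.3]]]
    print(round(np.degrees(a)),[None if k is None else np.round(k,2).tolist() for k in r])
E
```

```text
[[-0.0, -0.91, 0.42], [-0.0, 0.42, 0.91], [-1.0, 0.0, -0.0]]
campos in tool [-0.18   0.079 -0.   ] camdir in tool [ 0.961 -0.275 -0.   ]
-180 [[-0.43, -0.04, 1.7, -0.0, 1.49, 2.71], None]
-150 [[-0.43, -0.04, 1.7, -0.0, 1.49, 2.19], None]
-120 [[-0.43, -0.04, 1.7, -0.0, 1.49, 1.66], [0.13, -0.0, 1.66, -0.0, 1.49, 2.23]]
-90 [[-0.43, -0.04, 1.7, -0.0, 1.49, 1.14], [0.13, -0.0, 1.66, -0.0, 1.49, 1.7]]
-60 [[-0.43, -0.04, 1.7, 0.0, 1.49, 0.62], [0.13, -0.0, 1.66, -0.0, 1.49, 1.18]]
-30 [[-0.43, -0.04, 1.7, -0.0, 1.49, 0.09], [0.13, -0.0, 1.66, -0.0, 1.49, 0.66]]
0 [[-0.43, -0.04, 1.7, -0.0, 1.49, -0.43], [0.13, -0.0, 1.66, -0.0, 1.49, 0.13]]
30 [[-0.43, -0.04, 1.7, -0.0, 1.49, -0.96], [0.13, -0.0, 1.66, -0.0, 1.49, -0.39]]
60 [[-0.43, -0.04, 1.7, 0.0, 1.49, -1.48], [0.13, -0.0, 1.66, -0.0, 1.49, -0.91]]
90 [[-0.43, -0.04, 1.7, -0.0, 1.49, -2.0], [0.13, -0.0, 1.66, -0.0, 1.49, -1.44]]
120 [[-0.43, -0.04, 1.7, -0.0, 1.49, -2.53], [0.13, -0.0, 1.66, -0.0, 1.49, -1.96]]
150 [None, [0.13, -0.0, 1.66, 0.0, 1.49, -2.48]]
```

Run:
```python
from h import *
import pickle
out={}
def look(n,tgt,a,off,z):
    y=np.array([-np.sin(a),np.cos(a)]);zz=np.array([np.cos(a),np.sin(a)])
    p=np.array(tgt)+off[0]*y+off[1]*zz
    bot.move_pose([p[0],p[1],z],quat(a)); bot.dwell(.15)
    out[n]=cam("wrist"); save(n,out[n]["frame"])
a=np.radians(60)
look("s1",[.545,.186],a,(-.05,0.03),.27)
look("s2",[.545,.186],a,(-.05,-.05),.27)
look("d1",[.534,-.125],a,(-.06,.04),.30)
look("d2",[.534,-.125],a,(-.06,-.04),.30)
pickle.dump(out,open("v.pkl","wb"));print(readout.current_time_s())
save("m",np.vstack([np.hstack([out["s1"]["frame"],out["s2"]["frame"]]),np.hstack([out["d1"]["frame"],out["d2"]["frame"]])]),.7)
```

```text
4.7833
```

View pics/m.png

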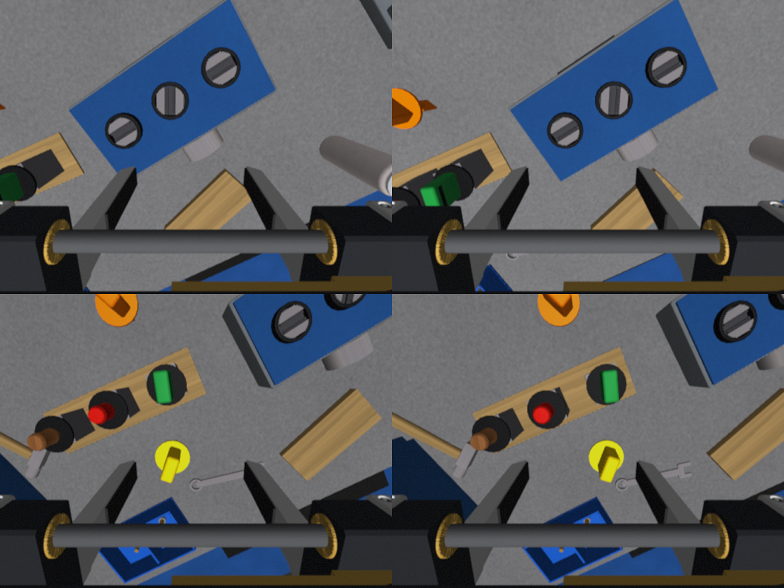

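```bash
cat > meas.py <<'E'
from h import *
def holes(c):
    m=blue(c); m=cv2.morphologyEx(m,cv2.MORPH_OPEN,np.ones((3,3)))
    cs,h=cv2.findContours(m,cv2.RETR_CCOMP,cv2.CHAIN_APPROX_NONE)
    r=[]
    for k,x in enumerate(cs):
        if h[0][k][3]>=0 and cv2.contourArea(x)>300:
            r.append((cv2.fitEllipse(x),h[0][k][3]))
    return r,cs
def screws(c,z=.107):
    r,cs=holes(c); res=[]
    for e,par in r:
        m=np.zeros((420,560),np.uint8); cv2.ellipse(m,(e[0],(e[1][0]*.86,e[1][1]*.86),e[2]),255,-1)
        g=cv2.cvtColor(c["frame"],cv2.COLOR_RGB2GRAY)
        b=((m>0)&(g>125)).astype(np.uint8)
        n,l,st,ce=cv2.connectedComponentsWithStats(b)
        k=1+np.argsort(-st[1:,4])[:2]
        seg=np.array([plane(c,ce[j],z) for j in k])
        d=seg[1]-seg[0]; ang=np.degrees(np.arctan2(d[1],d[0]))+90
        res.append((plane(c,e[0],z)[:2],(ang+90)%180-90 ,e[0],seg.mean(0)[:2],st[k,4]))
    return res
def body(c,z=.09):
    m=cv2.morphologyEx(blue(c),cv2.MORPH_OPEN,np.ones((3,3)))
    cs,_=cv2.findContours(m,cv2.RETR_EXTERNAL,cv2.CHAIN_APPROX_NONE)
    x=max(cs,key=cv2.contourArea)[:,0]
    P=np.array([plane(c,p,z)[:2] for p in x]).astype(np.float32)
    r=cv2.minAreaRect(P); b=cv2.boxPoints(r); e=[b[1]-b[0],b[2]-b[1]]; e=max(e,key=np.linalg.norm)
    return r, np.degrees(np.arctan2(e[1],e[0]))
E
python3 - <<'E'
from meas import *
import pickle
o=pickle.load(open("v.pkl","rb"))
R={}
for n in("s1","s2"):
    print(n,"cover",body(o[n]))
    R[n]=sorted(screws(o[n]),key=lambda s:s[0][1])
    for s in R[n]: print("  ",s[0].round(4),round(s[1],1),np.round(s[2],1),s[3].round(4),s[4])
for i in range(3):
    p,e=tri(o["s1"],R["s1"][i][2],o["s2"],R["s2"][i][2]);print("tri",p.round(4),e.round(4))
# driver
for n in("d1","d2"):
    c=o[n];h=cv2.cvtColor(c["frame"],cv2.COLOR_RGB2HSV);m=green(c)
    P=cloud(c)
    v=h[...,2][m>0];print(n,np.percentile(v,[5,25,50,75,95]),m.sum(),P[m>0][:,2].max().round(4),np.median(P[m>0][:,2]).round(4))
a=np.hstack([cv2.resize(o[n]["frame"][80:180,x:x+100],(400,400),interpolation=2) for n,x in(("d1",185),("d2",260))])
save("crop2",a)
E
```

```text
s1 cover (((0.5445810556411743, 0.18567022681236267), (0.1489829272031784, 0.2984205186367035), 2.1816463470458984), np.float32(-87.81835))
   [0.5472 0.0982] -87.8 [176.5 186.2] [0.5481 0.0957] [258 248]
   [0.544  0.1862] -31.9 [242.7 143.4] [0.5441 0.1858] [306 289]
   [0.5406 0.2751] -87.6 [315.1  96.5] [0.5412 0.2755] [339 316]
s2 cover (((0.5446836948394775, 0.18533071875572205), (0.14907264709472656, 0.29834872484207153), 2.220896005630493), np.float32(-87.77911))
   [0.5467 0.0968] -87.7 [247.  185.8] [0.5481 0.0958] [265 250]
   [0.5435 0.1854] -31.4 [316.5 142.7] [0.5445 0.1856] [310 304]
   [0.5399 0.2736] -88.1 [391.   95.9] [0.5413 0.2757] [343 318]
tri [0.5476 0.0957 0.1005] 0.0002
tri [0.5441 0.1857 0.1032] 0.0001
tri [0.5408 0.2762 0.0995] 0.0001
d1 [ 73. 132. 159. 163. 166.] 267495 0.4796 0.1593
d2 [ 76.   134.75 163.   166.   167.  ] 266220 0.162 0.1593
```

View pics/crop2.png

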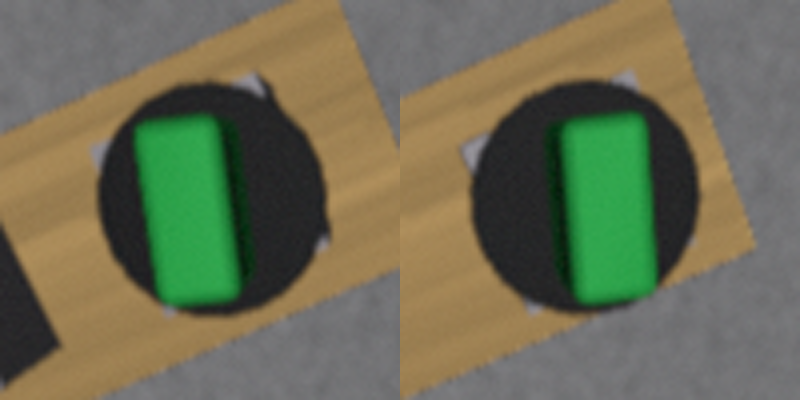

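```bash
cat >> meas.py <<'E'
def handle(c,z=.159,thr=125):
    h=cv2.cvtColor(c["frame"],cv2.COLOR_RGB2HSV); m=((green(c)>0)&(h[...,2]>thr)).astype(np.uint8)
    cs,_=cv2.findContours(m,cv2.RETR_EXTERNAL,cv2.CHAIN_APPROX_NONE)
    x=max(cs,key=cv2.contourArea)[:,0]
    P=np.array([plane(c,p,z)[:2] for p in x]).astype(np.float32)
    r=cv2.minAreaRect(P); b=cv2.boxPoints(r); e=max([b[1]-b[0],b[2]-b[1]],key=np.linalg.norm)
    return np.array(r[0]),np.array(r[1]),(np.degrees(np.arctan2(e[1],e[0]))+90)%180-90, np.array(cv2.minAreaRect(x)[0])
E
python3 - <<'E'
from meas import *
import pickle
o=pickle.load(open("v.pkl","rb"))
H={n:handle(o[n]) for n in("d1","d2")}
for n in H: print(n,[np.round(k,4) for k in H[n]])
print(tri(o["d1"],H["d1"][3],o["d2"],H["d2"][3]))
G={}
for n in("d1","d2"):
    c=o[n]; u0,v0=H[n][3].astype(int)
    g=c["frame"].max(2); m=((g<70)|(green(c)>0)).astype(np.uint8)
    m[:v0-45]=0;m[v0+45:]=0;m[:,:u0-45]=0;m[:,u0+45:]=0
    m=cv2.morphologyEx(m,cv2.MORPH_OPEN,cv2.getStructuringElement(2,(15,15)))
    cs,_=cv2.findContours(m,0,1);x=max(cs,key=cv2.contourArea);e=cv2.fitEllipse(x);G[n]=e[0];print(e,plane(c,e[0],.099).round(4))
print(tri(o["d1"],G["d1"],o["d2"],G["d2"]))
E
```

```text
d1 [array([ 0.5322, -0.1221]), array([0.0188, 0.0426]), np.float32(-23.327), array([231.4323, 132.5093])]
d2 [array([ 0.532 , -0.1223]), array([0.0189, 0.0426]), np.float32(-23.385), array([312.184 , 131.9184])]
(array([ 0.53181866, -0.12213163,  0.15773404]), np.float64(4.976796611949291e-05))
((237.53076171875, 129.42152404785156), (54.879981994628906, 57.25334930419922), 156.13673400878906) [ 0.5313 -0.1218  0.099 ]
((305.83428955078125, 128.93753051757812), (54.8279914855957, 56.999969482421875), 25.196292877197266) [ 0.5313 -0.122   0.099 ]
(array([ 0.53128793, -0.1219334 ,  0.09811122]), np.float64(9.576242582976003e-05))
```

Run:
```python
from h import *
a=np.radians(66.65); D=np.array([.5318,-.1221])
bot.grip(.07,55)
bot.move_pose([*D,.20],quat(a))
bot.move_l([*D,.1142],velocity=.1)
print(readout.current_contact_force().round(2), readout.current_tcp_pos().round(4))
bot.grip(.0,55)
print(readout.current_opening(),readout.current_contact_force().round(2))
bot.dwell(.2)
print(readout.current_tcp_pos().round(4))
bot.move_l([*D,.25],velocity=.12)
bot.dwell(.2)
print(readout.current_opening(),readout.current_contact_force().round(2),readout.current_time_s())
for n in("scene","wrist"):
    save(n+"_g",cam(n)["frame"])
```

```text
[ 0.3  -0.07 -0.87] [ 0.5324 -0.1224  0.115 ]
0.02187999779976224 [-1.06  0.41 -0.18]
[ 0.5318 -0.1221  0.1142]
0.021616312145504874 [ 0.33  0.84 -2.15] 9.4167
```

View pics/scene_g.png

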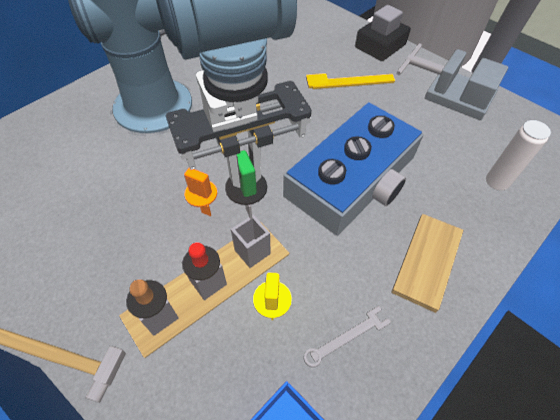

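View pics/wrist_g.png

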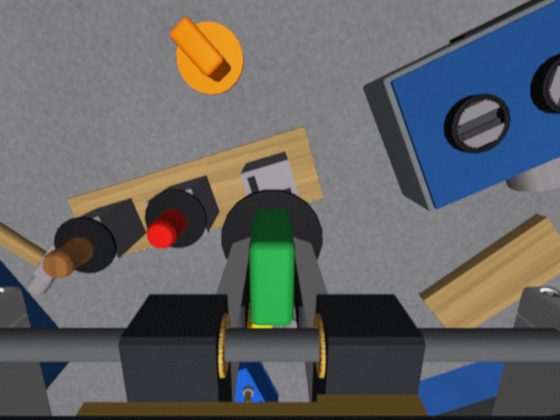

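Run:
```python
from h import *
a=np.radians(58.3); S=np.array([.5442,.1857])
bot.move_pose([*S,.25],quat(a))
bot.move_l([*S,.118+.0962],velocity=.12)
bot.dwell(.3)
print(readout.current_tcp_pos().round(4),readout.current_time_s(),readout.current_opening())
s=cam("scene");t=cam("top")
save("a",np.hstack([cv2.resize(s["frame"][90:210,300:420],(400,400),interpolation=2),cv2.resize(t["frame"][140:260,270:390],(400,400),interpolation=2)]))
import pickle;pickle.dump((s,t),open("v2.pkl","wb"))
```

```text
[0.5446 0.1857 0.215 ] 11.4417 0.021645700788126308
```

View pics/a.png

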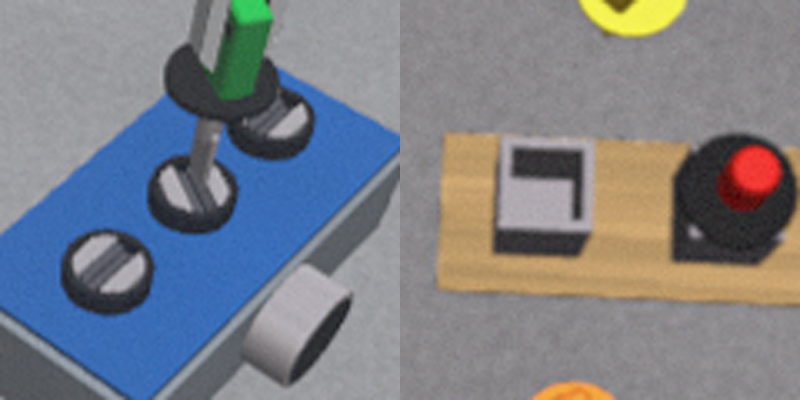

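Run:
```python
from h import *
import pickle
s,t=pickle.load(open("v2.pkl","rb"))
# pocket rim: depth-based mask at rim height
P=cloud(t)
m=(abs(P[...,2]-.093)<.006)&(abs(P[...,0]-.5318)<.05)&(abs(P[...,1]+.1221)<.045)
m=m.astype(np.uint8)
cs,_=cv2.findContours(m,0,1);x=cv2.convexHull(np.vstack([k for k in cs if cv2.contourArea(k)>15]))[:,0]
W=np.array([plane(t,p,.093)[:2] for p in x]).astype(np.float32);print("pocket",cv2.minAreaRect(W),m.sum())
for uv in [(500,138),(595,138),(590,232),(497,232)]:
    print(plane(t,((uv[0]-400)*.3+270,uv[1]*.3+140),.093).round(4))
S=np.array([.5442,.1857])
for z in (.108,.104,.101,.099,.0975,.0965,.0955,.0945):
    bot.move_l([*S,z+.0962],velocity=.04); bot.dwell(.1)
    f=readout.current_contact_force();print(z,readout.current_tcp_pos().round(4),f.round(1),readout.current_torque().round(2))
    if f[2]>3.5: break
print(readout.current_time_s(),readout.current_opening())
s=cam("scene");save("b",s["frame"][90:210,300:420],4)
```

```text
pocket ((0.5289608836174011, -0.12070482969284058), (0.0535929873585701, 0.05499909445643425), 84.83968353271484) 352
[ 0.557 -0.098  0.093]
[ 0.5532 -0.1527  0.093 ]
[ 0.4983 -0.1448  0.093 ]
[ 0.5021 -0.0919  0.093 ]
0.108 [0.5442 0.1857 0.2042] [-0.4 -0.4 -1.4] [-0.01  0.    0.01]
0.104 [0.5442 0.1857 0.2002] [ 0.3  0.3 -1.7] [-0.02 -0.01  0.04]
0.101 [0.5442 0.1857 0.1971] [-0.3 -0.1 -2.1] [-0.03  0.04 -0.02]
0.099 [0.5442 0.1857 0.1952] [ 0.1 -0.  -2.2] [-0.03  0.05 -0.05]
0.0975 [0.5442 0.1857 0.1937] [ 0.4 -0.1 -2.6] [ 0.01 -0.01  0.01]
0.0965 [0.5442 0.1857 0.1927] [ 0.2 -0.5 -2.2] [ 0.02 -0.01 -0.  ]
0.0955 [0.5444 0.1857 0.1921] [0.  0.6 0.1] [-0.03  0.12 -0.01]
0.0945 [0.5445 0.1857 0.1921] [-2.1 -1.3  5.3] [-0.09  0.6   0.04]
14.4917 0.021800128877651852
```

View pics/b.png

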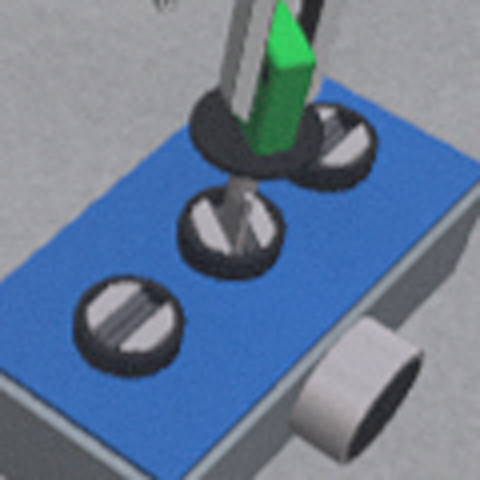

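Run:
```python
from h import *
S=np.array([.5442,.1857])
for d in np.linspace(58.3,-9.3,12)[1:]:
    bot.move_pose([*S,.0945+.0962],quat(np.radians(d)))
    print(round(d,1),readout.current_tcp_pos().round(4),readout.current_contact_force().round(1),readout.current_torque().round(2))
bot.dwell(.3)
print(readout.current_time_s(),readout.current_opening(),readout.current_contact_force().round(1),readout.current_torque().round(2))
s=cam("scene");save("c",s["frame"][90:210,300:420],4)
save("cw",cam("wrist")["frame"])
```

```text
52.2 [0.5448 0.1857 0.1921] [-0.9 -1.4  5.4] [-0.14  0.4  -0.06]
46.0 [0.5446 0.1855 0.1921] [-1.3 -0.5  5.9] [-0.38  0.6  -0.  ]
39.9 [0.5445 0.1854 0.1921] [-2.5 -0.9  6.1] [-0.44  0.65 -0.02]
33.7 [0.5444 0.1854 0.1921] [-3.1 -1.9  6. ] [-0.4   0.82  0.06]
27.6 [0.5443 0.1853 0.1921] [-1.6 -1.2  7.7] [-0.52  0.86  0.06]
21.4 [0.5442 0.1853 0.1921] [-3.7 -2.1  6.5] [-0.61  0.93  0.01]
15.3 [0.5441 0.1853 0.1921] [-3.1 -2.   7. ] [-0.62  1.03 -0.01]
9.1 [0.544  0.1853 0.1921] [-2.4 -2.   6.8] [-0.6   1.12  0.07]
3.0 [0.5439 0.1853 0.1921] [-3.2 -1.4  7.9] [-0.58  1.18  0.06]
-3.2 [0.5438 0.1853 0.192 ] [-4. -2.  7.] [-0.56  1.31  0.02]
-9.3 [0.5437 0.1853 0.1921] [-4.3 -2.1  8.2] [-0.54  1.41  0.28]
17.5917 0.021781198440276057 [-5.2 -2.2  8.5] [-0.54  1.42  0.21]
```

View pics/c.png

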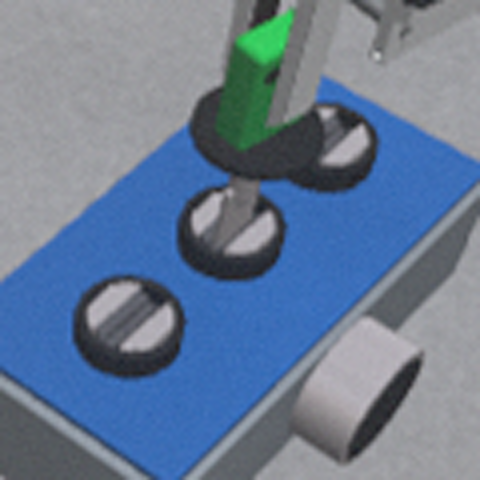

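View pics/cw.png

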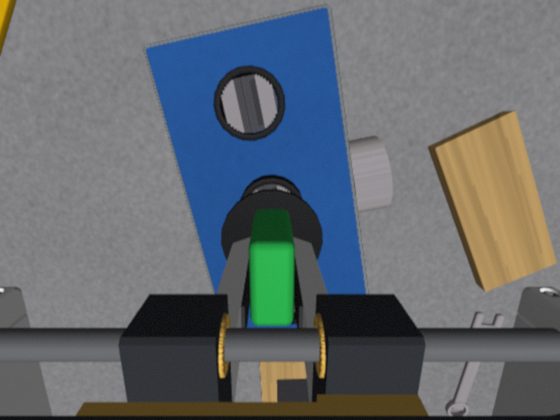

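Run:
```python
from h import *
S=np.array([.5442,.1857])
bot.move_pose([*S,.0945+.0962],quat(np.radians(-13.5)));bot.dwell(.3)
print(readout.current_torque().round(2),readout.current_opening())
bot.move_pose([*S,.0945+.0962],quat(np.radians(-4)));bot.dwell(.1)
print(readout.current_torque().round(2))
bot.move_l([*S,.125+.0962],velocity=.08)
print(readout.current_contact_force().round(2),readout.current_torque().round(2))
bot.move_l([*S,.26],velocity=.15)
y=np.array([-np.sin(np.radians(60)),np.cos(np.radians(60))])
t=cam("top");s=cam("scene")
print(readout.current_time_s())
# hover where wrist camera sees the screw while holding driver
p=S-.09*y
bot.move_pose([*p,.28],quat(np.radians(60)));bot.dwell(.2)
w=cam("wrist")
import pickle;pickle.dump((s,t,w),open("v3.pkl","wb"))
save("e",w["frame"]);save("es",s["frame"][90:210,300:420],4)
from meas import screws,body
print(body(w))
for k in sorted(screws(w),key=lambda s:s[0][1]):print(k[0].round(4),round(k[1],1),k[2],k[4])
print(readout.current_time_s())
```

```text
[-0.52  1.42  0.69] 0.021509713875534478
[-0.2   0.98  0.08]
[-1.35  0.41 -1.67] [-0.12  0.09  0.  ]
19.6667
(((0.5447735786437988, 0.1854843646287918), (0.14927741885185242, 0.298514723777771), 2.2873787879943848), np.float32(-87.712616))
[0.5476 0.0972] -88.2 (203.73248291015625, 149.79220581054688) [300 278]
[0.5441 0.1857] -87.8 (271.572021484375, 104.8304443359375) [336 319]
[0.5409 0.2742] -87.4 (344.9459533691406, 56.48984146118164) [386 357]
21.025
```

View pics/e.png

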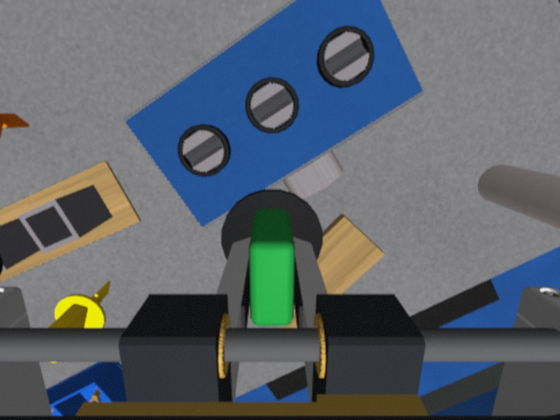

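View pics/es.png

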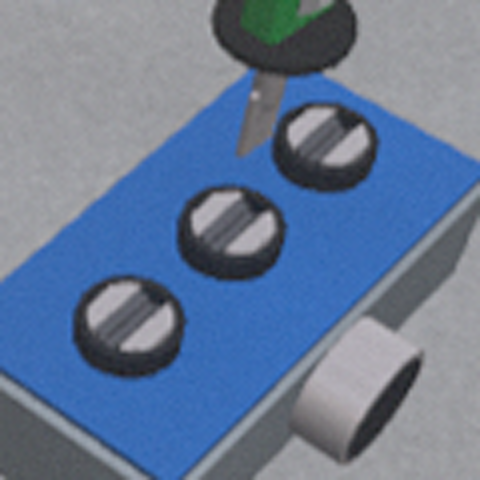

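Run:
```python
from h import *
a=np.radians(66.65); D=np.array([.530,-.1217])
bot.move_pose([*D,.25],quat(a))
bot.move_l([*D,.105+.0962],velocity=.12);bot.dwell(.3)
s=cam("scene");save("f",s["frame"][140:280,180:320],4)
print(readout.current_time_s(),readout.current_tcp_pos().round(4))
# projections of expected tip and guard centre
for z in(.105,.18):
    X=s["R"]@np.array([*D,z])+s["t"];u=s["K"]@X/X[2];print(z,((u[:2]-[180,140])*4).round(1))
```

```text
23.0167 [ 0.5303 -0.1219  0.2018]
0.105 [283.9 348. ]
0.18 [275.  256.6]
```

View pics/f.png

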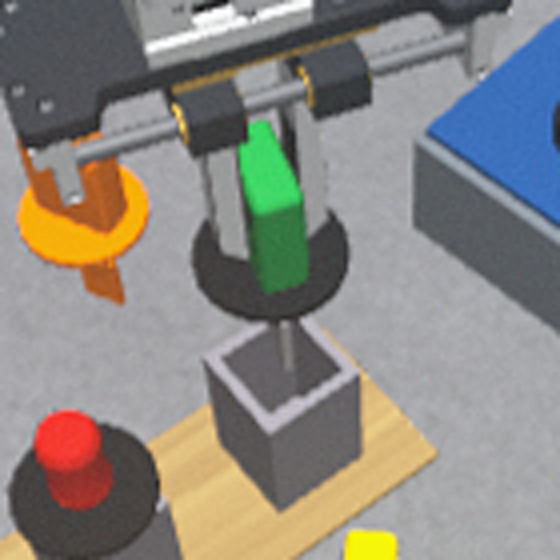

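Run:
```python
from h import *
D=np.array([.530,-.1217])
for z in (.08,.06,.04,.026,.021,.0195,.0185,.0178,.017):
    bot.move_l([*D,z+.0962],velocity=.07); bot.dwell(.08)
    f=readout.current_contact_force();print(z,readout.current_tcp_pos().round(4),f.round(1))
    if f[2]>1.5 or abs(f[:2]).max()>6: break
print(readout.current_time_s())
s=cam("scene");save("g",s["frame"][140:280,180:320],4)
```

```text
0.08 [ 0.5302 -0.1218  0.1764] [ 1.1 -0.1 -2.9]
0.06 [ 0.5301 -0.1217  0.1562] [ 0.2  0.8 -2.9]
0.04 [ 0.5301 -0.1218  0.1362] [ 0.4 -0.6 -2.4]
0.026 [ 0.5299 -0.1217  0.1221] [ 0.2 -0.  -1.7]
0.021 [ 0.53   -0.1217  0.1172] [-0.3 -0.1 -1.5]
0.0195 [ 0.53   -0.1217  0.1157] [ 0.7 -0.1 -1.7]
0.0185 [ 0.53   -0.1217  0.1147] [ 0.4 -0.1 -1.7]
0.0178 [ 0.5302 -0.1218  0.1142] [ 1.1  0.5 -1.7]
0.017 [ 0.5303 -0.1218  0.1142] [-2.2  0.8  5.6]
26.7417
```

View pics/g.png

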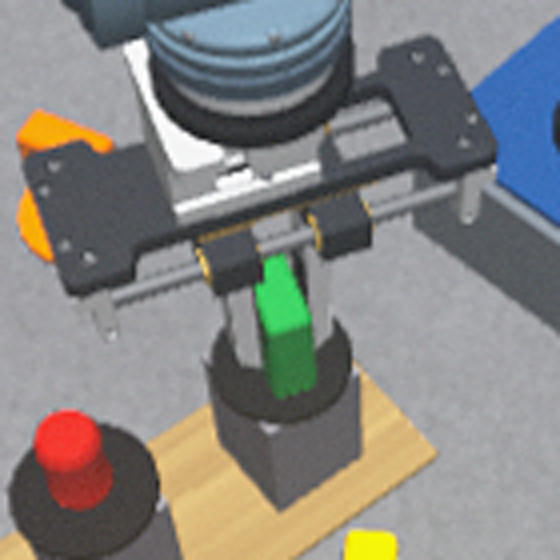

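Guard resting on the rim. Next I ease the press, release, retreat and check.

Run:
```python
from meas import *
a=np.radians(66.65);D=np.array([.530,-.1217])
bot.move_l([*D,.0178+.0962],velocity=.03);bot.dwell(.2)
bot.grip(.055);bot.dwell(.2)
bot.move_l([*D,.26],velocity=.12)
y=np.array([-np.sin(a),np.cos(a)]);p=D-.06*y
bot.move_pose([*p,.30],quat(a));bot.dwell(.3)
w=cam("wrist");save("hh",w["frame"])
print([np.round(k,4) for k in handle(w)],np.median(cloud(w)[(green(w)>0)&(cloud(w)[...,2]<.2)][:,2]))
save("hs",cam("scene")["frame"]);print(readout.current_time_s(),readout.current_contact_force().round(2))
```

```text
[array([ 0.5303, -0.1221]), array([0.0191, 0.0417]), np.float32(-23.3552), array([271.5, 136.5])] 0.15923661375096756
30.2917 [-0.46  0.45  0.44]
```

View pics/hh.png

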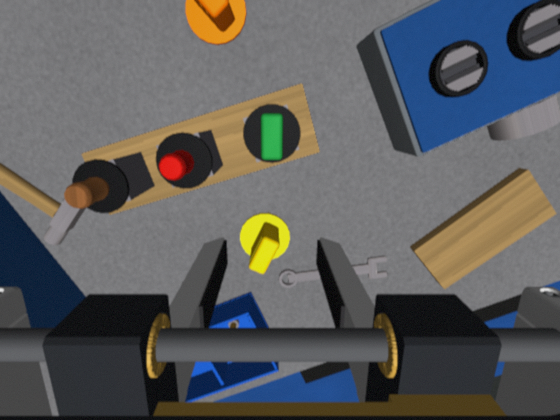

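View pics/hs.png

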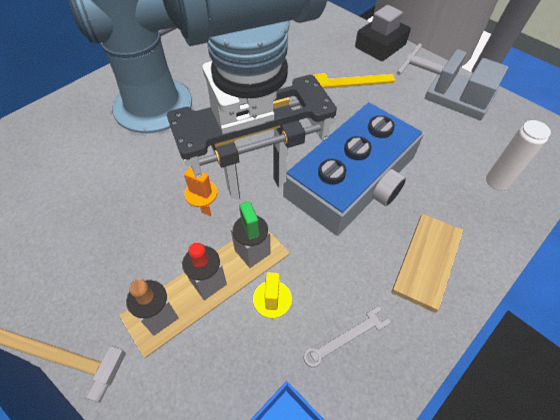

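The driver hangs upright in its pocket (wrist view (272,136), scene (250,225)), its top at 0.159 m as before. All three slots are in line, and the gripper is clear of everything.

```bash
python3 -c "
from plant import bot
bot.close_job()"
```

```text
the job is handed in; nothing more can be done
```

I turned the askew middle screw clockwise to its stop, put the green driver back in its own pocket and handed the job in. The last clock reading before that was about 30 s.

- **Screw:** I turned about 56° until the moment rose from about 0.05 to 0.69 N m against the stop. The wrist camera then put its slot at -87.8°, between the other two at -88.2° and -87.4°. The cover's long side is at -87.7°.
- **Driver:** It hangs by its guard at (0.530, -0.122), with its top at 0.159 m and the same angle as at the start. It sits about 1.5 mm nearer the pocket's centre than before. The gripper is open and clear.
- **Disagreements:** Two readings of the pocket's centre from the top camera differed by about 1 to 2 mm, so I aimed between them and the driver's first place. The seating height from the cameras matched the contact height to within about 1 mm. No check failed.

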